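# Free a seized vial rack with mallet taps

### The job

The vial rack has seized in the autosampler's rack bay. Get the mallet from under the bottle shelf and, holding it by its handle, walk the rack towards the front of the bay with light taps on its rear face, left and right corner in turn so that it stays nearly square, and keep the gripper off the rack until it is loose. Then lay the mallet on the bench, lift the rack out upright and set it down gently in the steel tray, leaving everything else where it is.

Things in the scene. Friction and masses are not known exactly. Their poses are not given: they have to be found in the camera images.
- bay: Autosampler rack bay, fixed: dark base 320 x 220 mm, flat top 24 mm above the bench. Origin on the bench; x from its front (robot side) to its rear, y to the left, z up; base spans x -140 to 180, y -110 to 110 mm. The rack's home is centred at x -30, y 0. Front guides 12 mm high stand 9 mm clear of the rack's sides (x -103 to -41); slide rails 12 mm high at x -49 to 41, y 68 to 80, both sides.
- bay_stop (a point): Top middle of the bay's low rear stop (x 47, y 0 in the bay, 34 mm above the bench). The stop spans x 32 to 54, y -18 to 18 mm; its steel tab reaches 8 mm over the rack's tongue and holds it down. Behind it the base is free up to x 145 mm.
- bay_column (a point): Top of the bay's column, 34 mm square, 224 mm above the bench, at the rear right corner (x 162, y -88 in the bay). From it a needle arm is parked along the rear edge (x 148 to 182, y -95 to 35 mm) and hangs down to about 115 mm above the bench.
- rack: Loose aluminium vial rack, 0.4 to 0.75 kg: block 116 mm (x, front to rear) x 96 (y) x 40 mm high, vials up to 53 mm, origin at the centre of its underside, axes as the bay's at the start. A tongue 12 x 26 x 6 mm at the middle of its rear foot lies under the bay's tab. Once both rear corners are 12 mm forward of home it is loose: the tab has let go and it lifts straight up.
- rack_left (a point): On the rack's rear face, 40 mm left of its middle, 20 mm above its underside: a place to tap. A lug on each side of the rack's rear end (to y 58 mm) bears on a stiff, gummed-up slide in the bay: 8 to 14 N here moves this corner forward (bay -x) about as far as the mallet follows, while the other corner stays as a pivot. It does not spring back.
- rack_right (a point): The same on the right: on the rear face, 40 mm right of its middle, 20 mm above the rack's underside.
- rack_handle (a point): Centre of the rack's carrying handle: a black bar 94 mm long along the rack's x, 14 mm wide and high, its centre 100 mm above the rack's underside, on two 10 mm posts 32 mm ahead of and behind the middle. The vial tops are 47 mm below the bar's centre.
- home_left (a point): Fixed point of the bay where rack_left is while the rack is home.
- home_right (a point): Fixed point of the bay where rack_right is while the rack is home.
- mallet: Loose rubber mallet, 0.35 kg. Head 68 mm between its striking faces (y), 36 mm along the handle (x), 36 mm high; handle along +x, 20 wide, 22 high, to a butt (28 wide, 34 high) ending 170 mm from the head's middle. Origin under the head's middle; centre of mass 25 mm from there. It lies with the handle under the shelf, only the head out: draw it out by the head, let go, retake it by the handle.
- mallet_head (a point): Centre of the mallet's head, 18 mm above its underside.
- mallet_grip (a point): Middle of the free part of the handle, 85 mm from the head's middle.
- riser: White bottle shelf fixed to the bench, board 240 mm (x) x 260 mm (y), underside 42 mm and top 50 mm above the bench, open towards the robot, side panels at both ends; bottles stand on it 110 mm and more behind its front edge. Origin on the bench under its centre; the front edge is at x = -120 mm.
- tray: Open steel tray fixed to the bench, 200 mm (x) x 170 mm (y), walls 3 mm thick and 10 mm high. Origin on the bench under its centre.
- tray_in (a point): Centre of the tray's inner floor (3 mm above the bench).
- jar: Small glass jar, 48 mm in diameter, 70 mm high, standing on the bench; bystander.
- tipbox: Clear box of pipette tips, 120 x 85 x 60 mm, on the bench; bystander.
- reagent: Amber reagent bottle, 64 mm in diameter, 130 mm high, on the bench; bystander.
- carton: Cardboard carton, 90 x 90 x 55 mm, on the bench; bystander.
- beaker: Glass beaker, 56 mm in diameter, 80 mm high, on the bench; bystander.
There are look-alikes about, which are no part of the job. There is more than one size of the mallet; the one meant has the size given above.

How it is judged (in metres and radians):
On the way, in this order (a step that is already met when the one before it is completed fails the run):
1. a tap has started one rear corner of the rack forward ahead of the other, by 1 mm or more (0.012 rad) (angle between the x axis of rack and the x axis of bay, either way round above 0.012 rad and horizontal distance between rack_left and home_left below 0.0105 m and horizontal distance between rack_right and home_right below 0.0105 m), for 0.05 s.
2. the rack is loose: both rear corners at least 10.5 mm forward of home (horizontal distance between rack_left and home_left above 0.0105 m and horizontal distance between rack_right and home_right above 0.0105 m), for 0.1 s.
At the end, for the whole second after the job is handed in: the rack stands upright (within 3 degrees), released and at rest, flat on the tray's floor, its middle within 50 mm of the tray's middle; the mallet lies at rest on the bench, touching neither tray nor bay (horizontal distance between rack and tray_in below 0.05 m and z of rack in the frame of tray_in below 0.004 m and angle between rack's own z axis and vertical below 0.05 rad and linear speed of each of rack, mallet below 0.02 m/s and contact force between rack and tray above 1 N and height (world z) of mallet_head below 0.04 m and contact force between mallet and tray below 0.3 N and contact force between mallet and bay below 0.3 N).
It fails at once if the gripper or arm touches the rack (over 1 N) while either rear corner is less than 9 mm forward of home (contact force between any of the fingers, the arm and rack above 1 N and (horizontal distance between rack_left and home_left below 0.009 m or horizontal distance between rack_right and home_right below 0.009 m)).
It fails at once if the rack skews by more than 6.5 degrees in the bay (one rear corner leads by about 9 mm) (horizontal distance between rack_left and home_left below 0.03 m and horizontal distance between rack_right and home_right below 0.03 m and angle between the x axis of rack and the x axis of bay, either way round above 0.115 rad).
It fails at once if the rack is struck harder than a light tap (over 45 N) or by a mallet held by its head, or drops into the tray (coming down on it faster than 0.45 m/s, a fall of about 10 mm) (contact force between mallet and rack above 45 N or (contact force between mallet and rack above 1 N and distance between the grasp point and mallet_head below 0.035 m) or (horizontal distance between rack and tray_in below 0.1 m and z of rack in the frame of tray_in below 0.02 m and linear speed of rack above 0.45 m/s)).
It fails at once if the rack is tipped by more than 20 degrees (angle between rack's own z axis and vertical above 0.35 rad).
It fails at once if a bystander is displaced by more than 20 mm (distance of any of jar, tipbox, reagent, carton, beaker from where it was at the start of the episode above 0.02 m).
It also fails if it takes over 72 s, if anything falls off the work surface, if the arm or the gripper's body presses on something with over 40 N, if the wrist force passes 120 N, or if a joint passes its speed limit or range.

### The arm

A 6-joint arm with a two-finger parallel gripper is mounted at the origin on the work surface. World frame = base frame: x ahead of the robot, y to its left, z up, the work surface at z = 0. Lengths are in mm, angles in rad, forces in N, time in s.
With the tool pointing down it reaches from about 350 to 775 mm from the base axis. Payload 7.3 kg.
Tool frame: the origin (TCP) lies on the centre line of the jaws, within the pads' length; the fingertips stand 22 mm ahead of it and the grasp point (between the pads) lies 3 mm ahead of it; z points along the fingers, y is the line along which they close (so a half turn about z gives the same grasp; the last joint's range is limited). The gripper opens to 92 mm and grips with 3 to 60 N. Pads are 19 mm wide; open, the fingers measure 130 mm over their backs; the gripper's body (75 mm by 190 mm) begins 47 mm behind the grasp point.
Start: joints at [-1.25, 0.342, 1.524, -0, 1.275, -0.146], TCP at [236.29, -468.839, 248.741] pointing down, gripper open.
Joint ranges: [-2.53, 2.53], [-0.77, 2.02], [0.04, 2.7], [-1, 4.14], [0.28, 2.66], [-3.11, 3.11]. Speed limits (rad/s): [2.57, 2.57, 3.14, 3.14, 3.14, 3.14].

### API

Orientations are given as a rotation vector (axis times angle).
In Python, from station import * gives the robot as it stands.
- The arm moves only by the tool send_rows, never from a script. Its argument "commands" is a list of rows, each an object of numbers: "gripper": the closure, from 0 (fully open) to 1 (shut); "x", "y", "z": the shift along the tool's x, y, z in m; "roll": the turn about the tool's z in degrees. A call has 1 to 12 rows; each row shifts and turns the commanded pose from where the row before left it, along the tool's axes as they then stand; what a row does not reach is not made up. A row lasts 1/12 s, in which the tool goes at most 41.7 mm and 7.16 degrees, less where a joint would pass 70% of its speed; a pose out of reach is approached as far as the arm can. A call is refused whole if a number of a shift passes 0.0417 or a number of a turn 7.16, either way. A call with a gripper value outside its range is refused whole. The fingers move at their own pace and stop on an object; the grip force is fixed at half the most. Time passes only in rows, so rows that do not move let the fingers close. It gives the time, the measured TCP pose, the force, the opening and the grip force at its end, in the units of the state.
- sense(): the state, without advancing time (a new reading comes with each control period).
- get_image(name): name is "scene" or "top" or "wrist"; returns a dict with "pixels" (480x640x3 uint8, blue, green, red), "mtx" (3x3 intrinsics, pixels), "k1" (the pictures are not rectified: a ray, as slopes to the right and down, at radius r is drawn at 1 + k1 r^2 times it, then the intrinsics apply), "extrinsics" (4x4, takes a point from world to camera coordinates). Camera axes: x right, y up, looking along -z (the intrinsics and any distortion apply to the point x, -y, -z); pixel columns grow to the right and rows downward; lengths in mm; the calibration is good to about 2 mm. A picture is of the moment at which its call begins. There is no depth.
- hand_in(): hands the job in; it is judged then, once.
The state is a dict: "t": time; "joint_positions": joint angles; "joint_vel": joint speeds; "joint_efforts": joint torques, N m; "eef_pos": TCP position; "orientation": TCP orientation; "force": force on the tool from outside, world axes, zero at the start; "ft_torque": the same for the moment, N m; "gripper_width": opening from 0.0 (shut) to 1.0 (fully open); "finger_force": force on a finger pad.
Only numpy, scipy, OpenCV 4.12 (cv2) and the standard library are available. Lean on these libraries where they do the work, as an engineer would, in place of code of your own. Each camera call takes 0.05 s, during which the arm holds its last target. There are 200 camera calls.

## Working session

There is one attempt and no reset: what is moved stays moved. The work goes in short steps, Python scripts to look and compute and a tool call to move; the robot and the scene stay as the last step left them, time stands still between calls to the robot, and variables do not carry over. Pictures are saved under pics/ and viewed, at most 10 in all, crops included, and the job is handed in when it is done.

Besides the shell and the picture viewer there is one more tool, called after ">>>" in YAML: its name, and indented under it one key for each argument. send_rows: Moves the arm, as the interface text tells. Its arguments: {"type":"object","properties":{"commands":{"type":"array","items":{"type":"object","properties":{"gripper":{"type":"number"},"x":{"type":"number"},"y":{"type":"number"},"z":{"type":"number"},"roll":{"type":"number"}}}}},"required":["commands"]}

```bash
mkdir -p pics; ls; cat > h.py <<'E'
from station import *
import numpy as np, cv2
from scipy.spatial.transform import Rotation as R
def grab(n,fn=None):
    d=get_image(n)
    if fn: cv2.imwrite('pics/'+fn,d['pixels'])
    np.save('cal_'+n+'.npy',np.array([d['mtx'],d['k1'],d['extrinsics']],dtype=object),allow_pickle=True)
    return d
def cal(n): return np.load('cal_'+n+'.npy',allow_pickle=True)
def world(n,uv,z):
    K,k1,E=cal(n);K=np.array(K,float);E=np.array(E,float)
    out=[]
    for u,v in np.atleast_2d(uv):
        p=cv2.undistortPoints(np.array([[[u,v]]],float),K,np.array([k1,0,0,0],float)).ravel()
        Rt=E[:3,:3].T;c=-Rt@E[:3,3];d=Rt@np.array([p[0],-p[1],-1]);s=(z-c[2])/d[2]
        out.append((c+s*d))
    return np.array(out)
def pix(n,P):
    K,k1,E=cal(n);K=np.array(K,float);E=np.array(E,float)
    q=(E[:3,:3]@np.atleast_2d(P).T).T+E[:3,3]
    q=q*[1,-1,-1]
    return cv2.projectPoints(q,np.zeros(3),np.zeros(3),K,np.array([k1,0,0,0],float))[0].reshape(-1,2)
E
python3 - <<'E'
from h import *
a=grab('top','top0.png');b=grab('scene','scene0.png')
for n in('top','scene'):
    K,k,E=cal(n);E=np.array(E,float);print(n,k,np.array(K)[0],-E[:3,:3].T@E[:3,3])
s=sense();print(s)
E
```

```text
pics
top -0.13163364376869593 [513.66143994   0.         317.10054245] [ 357.5156742    -2.41335812 1338.56849479]
scene 0.02073855455847268 [581.5584111    0.         322.18115086] [1305.10718726 -868.46825608 1080.94433681]
{'t': 0.1, 'joint_positions': array([-1.24998211e+00,  3.42619470e-01,  1.52486463e+00,  1.00468727e-06,
        1.27537860e+00, -1.46021330e-01]), 'joint_vel': array([-0.00049181, -0.00076999, -0.00057568, -0.00016683, -0.00014273,
        0.00151058]), 'joint_efforts': array([ 1.37298455e-03, -4.32004988e+01, -2.44695514e+01,  7.18829851e-02,
        5.26929356e-02, -3.18034904e-05]), 'eef_pos': array([ 236.19663516, -468.52814093,  248.15170651]), 'orientation': array([-3.05516661e+00, -7.26369704e-01,  1.72559807e-04]), 'force': array([ 0.75601822,  0.85815141, -0.04417423]), 'ft_torque': array([-0.00697872,  0.01450384,  0.03748152]), 'finger_force': 0.0, 'gripper_width': 1.0003294935290736}
```

View pics/top0.png

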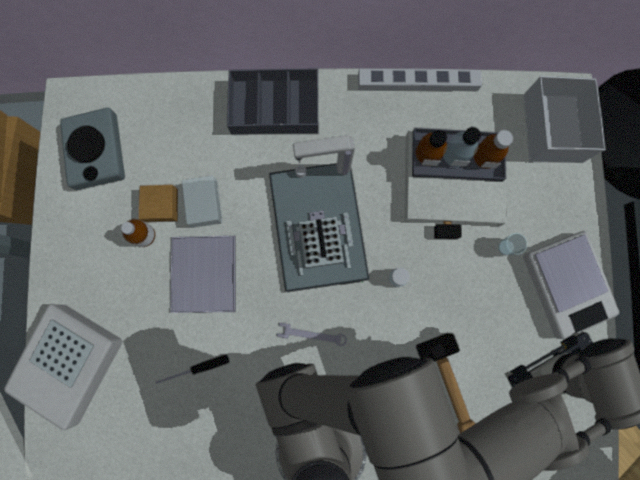

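View pics/scene0.png

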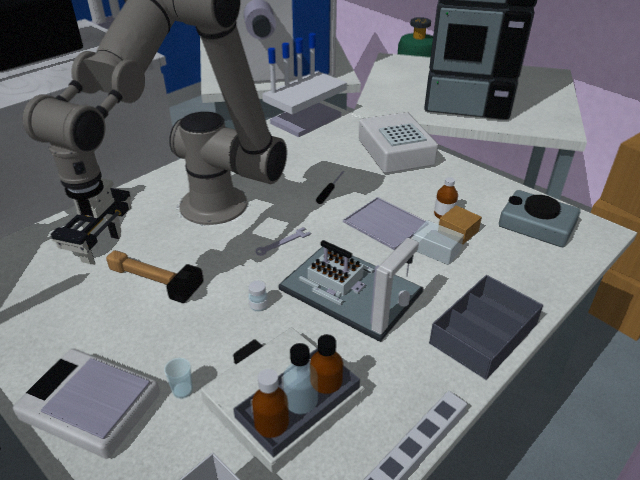

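Top view: mallet head candidates are (448,231) under the shelf's front edge and (437,347) in the open, which is the larger one with its handle free. The one under the shelf fits. Tray candidates are (203,274) on the bench and the balance pan at (570,275); the bench one fits. The bay is at (320,228). I'll confirm with one enlarged crop.

```bash
python3 - <<'E'
from h import *
im=cv2.imread('pics/top0.png')
c=cv2.resize(im[120:320,265:530],None,fx=3,fy=3,interpolation=cv2.INTER_CUBIC);cv2.imwrite('pics/c1.png',c)
def pr(l,uv,z): print(l,world('top',uv,z).round(0)[:,:2].tolist())
pr('tray top',[[170,236],[236,236],[236,311],[170,311]],10)
pr('mallet head',[[435,224],[461,224],[461,239],[435,239]],36)
pr('big head',[[420,343],[452,333],[459,352],[427,362]],36)
pr('shelf front',[[406,221],[504,224]],50)
pr('bay',[[270,172],[351,165],[369,280],[287,290]],24)
pr('handle',[[320,219],[323,255]],131)
pr('jar',[[400,277]],70)
pr('beaker',[[513,245]],40)
E
```

```text
tray top [[560.0, 396.0], [559.0, 219.0], [363.0, 216.0], [363.0, 390.0]]
mallet head [[582.0, -300.0], [581.0, -368.0], [542.0, -366.0], [543.0, -298.0]]
big head [[279.0, -251.0], [302.0, -333.0], [254.0, -350.0], [231.0, -268.0]]
shelf front [[588.0, -222.0], [578.0, -478.0]]
bay [[727.0, 129.0], [744.0, -86.0], [440.0, -126.0], [416.0, 84.0]]
handle [[580.0, -2.0], [493.0, -9.0]]
jar [[444.0, -199.0]]
beaker [[525.0, -503.0]]
```

View pics/c1.png

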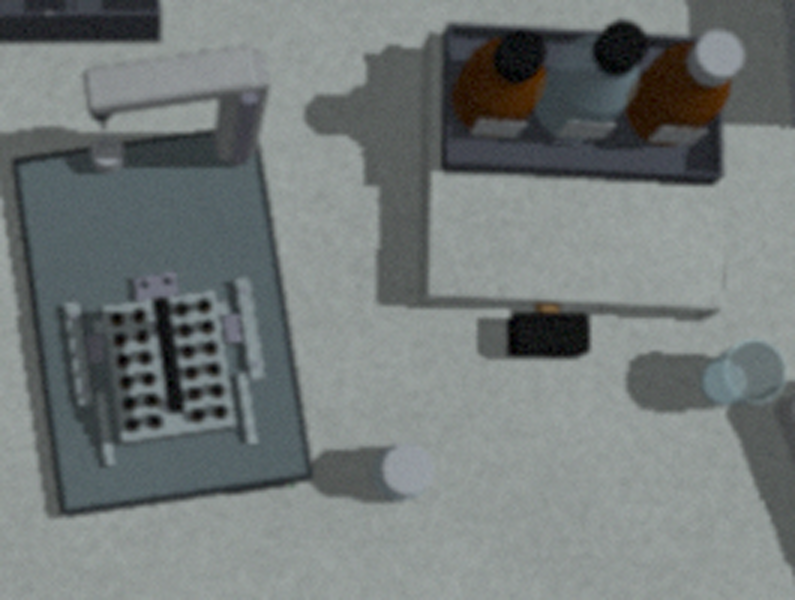

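The black head under the shelf measures about 68 x 38 mm against about 85 x 50 mm for the open one, so it is the mallet meant, with its head at (562,-333). Next I'll fit the bay pose from its known features and work out the move to the mallet.

```bash
cat >> h.py <<'E'
def tool():
    s=sense();M=R.from_rotvec(s['orientation']).as_matrix();return s,np.array(s['eef_pos']),M
def go(target,yaw):
    "shift needed in tool axes after rolling so tool x is at world angle yaw (deg)"
    s,p,M=tool();now=np.degrees(np.arctan2(M[1,0],M[0,0]))
    d=np.array(target)-p
    print('t',round(s['t'],2),'tcp',p.round(1),'yaw',round(now,2),'roll',round(now-yaw,2),'shift now',(M.T@d).round(1),'zaxis',M[:,2].round(3),'F',s['force'].round(1),'w',round(s['gripper_width']*92,1),s['finger_force'])
E
python3 - <<'E'
from h import *
from scipy.optimize import least_squares
pts=[((-140,110,24),(65,514)),((-140,-110,24),(309,478)),((180,110,24),(15,158)),((41,-74,36),(241,280)),((-49,-74,36),(257,377)),((41,74,36),(70,304)),((-49,74,36),(83,404)),((54,18,34),(135,279)),((54,-18,34),(175,275)),((17,0,131),(161,300)),((-77,0,131),(177,410))]
B=np.array([p[0] for p in pts],float);U=np.array([p[1] for p in pts],float)/3+[265,120]
def W(q):
    c,s=np.cos(q[2]),np.sin(q[2]);return np.c_[q[0]+c*B[:,0]-s*B[:,1],q[1]+s*B[:,0]+c*B[:,1],B[:,2]]
f=lambda q:(pix('top',W(q))-U).ravel()
r=least_squares(f,[562,-3,.136],loss='soft_l1');print(r.x,np.degrees(r.x[2]));print(f(r.x).reshape(-1,2).round(1).tolist())
K,k,E=cal('top')
go([562,-333,200],0)
E
```

```text
[ 5.63161770e+02 -5.85102177e-01  1.34358096e-01] 7.698151848544676
[[-2.0, 1.2], [1.8, 0.9], [-1.4, -0.5], [0.2, -0.8], [0.2, 1.1], [0.5, -0.7], [0.8, 0.3], [-0.4, -0.2], [0.1, -0.8], [-0.3, -1.1], [-0.0, 1.0]]
t 0.1 tcp [ 236.2 -468.5  248.2] yaw 26.75 roll 26.75 shift now [351.9  25.7  48.2] zaxis [-0.     0.001 -1.   ] F [ 0.8  0.9 -0. ] w 92.0 0.0
```

>>> send_rows:
  commands:
    - {"roll": 6.7,"z": 0.01,"gripper": 0}
    - {"roll": 6.7,"z": 0.01}
    - {"roll": 6.7,"z": 0.01}
    - {"roll": 6.65,"z": 0.01}
    - {"x": 0.038,"y": -0.016}
    - {"x": 0.038,"y": -0.016}
    - {"x": 0.038,"y": -0.016}
    - {"x": 0.038,"y": -0.016}
    - {"x": 0.038,"y": -0.016}
    - {"x": 0.038,"y": -0.016}
    - {"x": 0.038,"y": -0.016}
    - {"x": 0.036,"y": -0.016}

```text
schema error: expected keys gripper, x, y, z, roll
```

```bash
python3 - <<'E'
from h import *
grab('wrist','w1.png')
go([562,-333,23],0)
print(pix('wrist',[[562,-333,36],[544,-299,36],[544,-367,36],[580,-299,36],[580,-367,36]]).round(0).tolist())
E
```

```text
t 0.15 tcp [ 236.2 -468.6  248.2] yaw 26.75 roll 26.75 shift now [351.9  25.8 225.2] zaxis [-0.     0.001 -1.   ] F [ 0.5 -0.1  0.1] w 91.8 0.0
[[364.0, -314.0], [305.0, -312.0], [395.0, -254.0], [330.0, -377.0], [422.0, -315.0]]
```

View pics/w1.png

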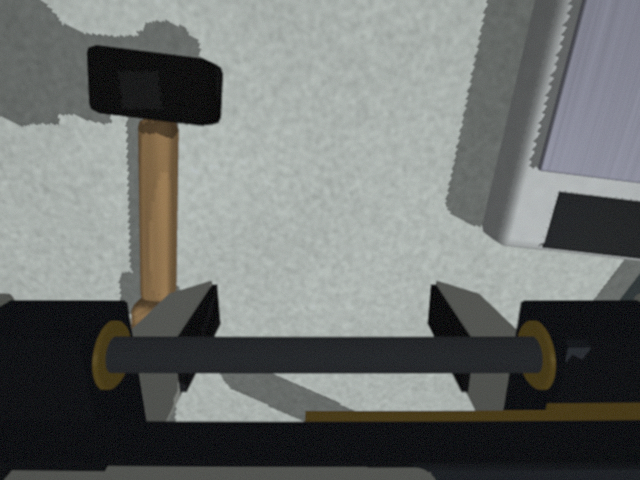

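The picture shows only the decoy mallet (head at 155,85), taken from the start pose, because the call was refused: rows need all their keys. I'll resend it with every key.

>>> send_rows:
  commands:
    - {"gripper": 0,"x": 0,"y": 0,"z": 0.01,"roll": 6.7}
    - {"gripper": 0,"x": 0,"y": 0,"z": 0.01,"roll": 6.7}
    - {"gripper": 0,"x": 0,"y": 0,"z": 0.01,"roll": 6.7}
    - {"gripper": 0,"x": 0,"y": 0,"z": 0.01,"roll": 6.65}
    - {"gripper": 0,"x": 0.038,"y": -0.016,"z": 0,"roll": 0}
    - {"gripper": 0,"x": 0.038,"y": -0.016,"z": 0,"roll": 0}
    - {"gripper": 0,"x": 0.038,"y": -0.016,"z": 0,"roll": 0}
    - {"gripper": 0,"x": 0.038,"y": -0.016,"z": 0,"roll": 0}
    - {"gripper": 0,"x": 0.038,"y": -0.016,"z": 0,"roll": 0}
    - {"gripper": 0,"x": 0.038,"y": -0.016,"z": 0,"roll": 0}
    - {"gripper": 0,"x": 0.038,"y": -0.016,"z": 0,"roll": 0}
    - {"gripper": 0,"x": 0.02,"y": -0.016,"z": 0,"roll": 0}

```text
t: 1.15
eef_pos: [525.7, -339.2, 208.1]
orientation: [-3.141, -0.003, -0.002]
force: [-0.2, 0.1, 0.5]
gripper_width: 1.0
finger_force: 0.0
```

```bash
python3 - <<'E'
from h import *
grab('wrist','w2.png')
go([562,-333,23],0)
print(pix('wrist',[[562,-333,36],[544,-299,36],[544,-367,36],[580,-299,36],[580,-367,36]]).round(0).tolist())
E
```

```text
t 1.2 tcp [ 527.7 -336.   207.9] yaw 0.26 roll 0.26 shift now [ 33.9  -2.5 185. ] zaxis [ 0.002  0.002 -1.   ] F [-0.1  3.3 -1.1] w 92.2 0.0
[[317.0, 174.0], [274.0, 197.0], [360.0, 197.0], [272.0, 151.0], [361.0, 151.0]]
```

View pics/w2.png

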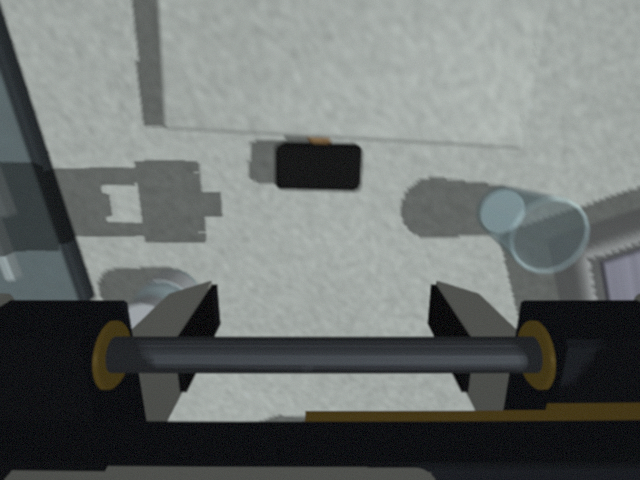

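The shelf mallet's head shows at (277..361, 143..188), centre (319,166), a few mm further out than estimated: about (566,-334), yaw about 0. I'll go down over the head and close.

>>> send_rows:
  commands:
    - {"gripper": 0,"x": 0.019,"y": -0.001,"z": 0.02,"roll": 0.3}
    - {"gripper": 0,"x": 0.018,"y": -0.001,"z": 0.035,"roll": 0}
    - {"gripper": 0,"x": 0,"y": 0,"z": 0.04,"roll": 0}
    - {"gripper": 0,"x": 0,"y": 0,"z": 0.04,"roll": 0}
    - {"gripper": 0,"x": 0,"y": 0,"z": 0.031,"roll": 0}
    - {"gripper": 0,"x": 0,"y": 0,"z": 0.015,"roll": 0}
    - {"gripper": 0,"x": 0,"y": 0,"z": 0,"roll": 0}
    - {"gripper": 1,"x": 0,"y": 0,"z": 0,"roll": 0}
    - {"gripper": 1,"x": 0,"y": 0,"z": 0,"roll": 0}
    - {"gripper": 1,"x": 0,"y": 0,"z": 0,"roll": 0}
    - {"gripper": 1,"x": 0,"y": 0,"z": 0,"roll": 0}
    - {"gripper": 1,"x": 0,"y": 0,"z": 0,"roll": 0}

```text
t: 2.2
eef_pos: [559.2, -338.8, 28.1]
orientation: [-3.141, 0.008, 0.0]
force: [-1.5, 1.0, 1.2]
gripper_width: 0.742
finger_force: 30.0
```

>>> send_rows:
  commands:
    - {"gripper": 1,"x": -0.007,"y": 0,"z": 0,"roll": 0}
    - {"gripper": 1,"x": -0.014,"y": 0,"z": 0,"roll": 0}
    - {"gripper": 1,"x": -0.015,"y": 0,"z": 0,"roll": 0}
    - {"gripper": 1,"x": -0.015,"y": 0,"z": 0,"roll": 0}
    - {"gripper": 1,"x": -0.015,"y": 0,"z": 0,"roll": 0}
    - {"gripper": 1,"x": -0.015,"y": 0,"z": 0,"roll": 0}
    - {"gripper": 1,"x": -0.015,"y": 0,"z": 0,"roll": 0}
    - {"gripper": 1,"x": -0.015,"y": 0,"z": 0,"roll": 0}
    - {"gripper": 1,"x": -0.015,"y": 0,"z": 0,"roll": 0}
    - {"gripper": 1,"x": -0.015,"y": 0,"z": 0,"roll": 0}
    - {"gripper": 1,"x": -0.015,"y": 0,"z": 0,"roll": 0}
    - {"gripper": 1,"x": -0.007,"y": 0,"z": 0,"roll": 0}

```text
t: 3.2
eef_pos: [394.9, -338.2, 28.1]
orientation: [3.141, -0.01, 0.001]
force: [1.0, -0.1, -2.8]
gripper_width: 0.736
finger_force: 30.0
```

>>> send_rows:
  commands:
    - {"gripper": 0,"x": 0,"y": 0,"z": 0,"roll": 0}
    - {"gripper": 0,"x": 0,"y": 0,"z": 0,"roll": 0}
    - {"gripper": 0,"x": 0,"y": 0,"z": 0,"roll": 0}

```text
t: 3.45
eef_pos: [396.9, -338.5, 28.0]
orientation: [3.141, -0.008, 0.001]
force: [0.2, -0.3, -0.2]
gripper_width: 0.911
finger_force: 0.0
```

```bash
python3 - <<'E'
from h import *
d=grab('top','top1.png');grab('wrist','w3.png')
go([440,-333,27],0)
c=cv2.resize(d['pixels'][200:330,380:520],None,fx=4,fy=4,interpolation=cv2.INTER_CUBIC);w=cv2.imread('pics/w3.png')
cv2.imwrite('pics/m3.png',np.vstack([c[:300,:],cv2.resize(w,(560,420))[:300]])[:600])
p=np.array(sense()['eef_pos']);print(pix('wrist',[p+[0,0,9-18+0]+np.array([a,0,0]) for a in(0,18,40,85,150)]).round().tolist())
E
```

```text
t 3.55 tcp [ 396.9 -338.3   27.8] yaw -0.27 roll -0.27 shift now [43.  -5.5  0.8] zaxis [ 0.    -0.001 -1.   ] F [ 0.2 -0.5  0.3] w 90.3 0.0
[[325.0, 319.0], [325.0, 278.0], [325.0, 224.0], [324.0, 99.0], [323.0, -128.0]]
```

View pics/m3.png

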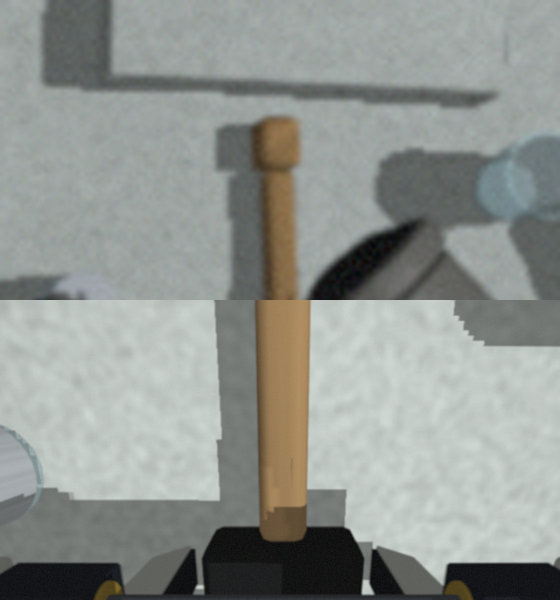

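The mallet is clear of the shelf: the butt end is at top-view pixel (449,229), and the head's rear edge is at row 259 in the wrist view.

```bash
python3 - <<'E'
from h import *
print('butt end',world('top',[[449,229.5]],30).round(1),'head rear top edge',world('wrist',[[322,259]],36).round(1),world('wrist',[[322,274]],29).round(1))
u=[[258*1.143,0],[309*1.143,0],[261*1.143,(520-300)*1.143],[306*1.143,(520-300)*1.143]]
print(world('wrist',u,22).round(1))
E
```

```text
butt end [[ 568.2 -337.3   30. ]] head rear top edge [[ 429.4 -337.2   36. ]] [[ 421.  -337.1   29. ]]
[[ 511.7 -329.1   22. ]
 [ 511.6 -347.6   22. ]
 [ 427.3 -328.2   22. ]
 [ 427.2 -347.6   22. ]]
```

>>> send_rows:
  commands:
    - {"gripper": 0,"x": 0.02,"y": 0,"z": 0,"roll": -0.3}
    - {"gripper": 0,"x": 0.02,"y": 0,"z": 0,"roll": 0}
    - {"gripper": 0,"x": 0.01,"y": 0,"z": 0,"roll": 0}
    - {"gripper": 1,"x": 0,"y": 0,"z": 0,"roll": 0}
    - {"gripper": 1,"x": 0,"y": 0,"z": 0,"roll": 0}
    - {"gripper": 1,"x": 0,"y": 0,"z": 0,"roll": 0}
    - {"gripper": 1,"x": 0,"y": 0,"z": 0,"roll": 0}
    - {"gripper": 1,"x": 0,"y": 0,"z": 0,"roll": 0}
    - {"gripper": 1,"x": 0,"y": 0,"z": 0,"roll": 0}
    - {"gripper": 1,"x": 0,"y": 0,"z": 0,"roll": 0}
    - {"gripper": 1,"x": 0,"y": 0,"z": 0,"roll": 0}
    - {"gripper": 1,"x": 0,"y": 0,"z": 0,"roll": 0}

```text
t: 4.55
eef_pos: [446.2, -338.3, 27.8]
orientation: [3.142, -0.0, 0.0]
force: [0.4, -0.0, 0.4]
gripper_width: 0.392
finger_force: 0.0
```

>>> send_rows:
  commands:
    - {"gripper": 1,"x": 0,"y": 0,"z": 0,"roll": 0}
    - {"gripper": 1,"x": 0,"y": 0,"z": 0,"roll": 0}
    - {"gripper": 1,"x": 0,"y": 0,"z": 0,"roll": 0}
    - {"gripper": 1,"x": 0,"y": 0,"z": 0,"roll": 0}
    - {"gripper": 1,"x": 0,"y": 0,"z": -0.01,"roll": 0}
    - {"gripper": 1,"x": -0.005,"y": 0,"z": -0.02,"roll": 0}
    - {"gripper": 1,"x": -0.005,"y": 0,"z": -0.035,"roll": 0}
    - {"gripper": 1,"x": -0.005,"y": 0,"z": -0.04,"roll": 0}
    - {"gripper": 1,"x": -0.005,"y": 0,"z": -0.04,"roll": 0}
    - {"gripper": 1,"x": 0,"y": 0,"z": -0.03,"roll": 0}
    - {"gripper": 1,"x": 0,"y": 0,"z": -0.015,"roll": 0}
    - {"gripper": 1,"x": 0,"y": 0,"z": 0,"roll": 0}

```text
t: 5.55
eef_pos: [427.4, -339.3, 222.3]
orientation: [3.136, -0.0, 0.009]
force: [0.4, -0.8, -3.6]
gripper_width: 0.213
finger_force: 30.0
```

```bash
cat >> h.py <<'E'
BX,BY,BA=563.2,-0.6,np.radians(7.7)
def b2w(x,y,z=0):
    c,s=np.cos(BA),np.sin(BA);return np.array([BX+c*x-s*y,BY+s*x+c*y,z])
def w2b(p):
    c,s=np.cos(BA),np.sin(BA);d=np.array(p[:2])-[BX,BY];return np.array([c*d[0]+s*d[1],-s*d[0]+c*d[1]])
E
python3 - <<'E'
from h import *
grab('scene','s4.png')
print('A',b2w(-60,75,200),'B',b2w(100,75,200)); s,p,M=tool();print(w2b(p))
go(b2w(-60,75,200),11.2)
print(pix('scene',[p+[-47,0,-10],p+[-65,0,-10],p+[123,0,-10],p]).round())
print(pix('scene',[b2w(180,-105,z) for z in(0,224)]).round())
im=cv2.imread('pics/s4.png');cv2.imwrite('pics/s4c.png',cv2.resize(im[130:430,60:460],None,fx=2,fy=2,interpolation=cv2.INTER_CUBIC))
E
```

```text
A [493.69204411  65.68456885 200.        ] B [652.24935607  87.12235852 200.        ]
[-180.60777386 -316.54083252]
t 5.6 tcp [ 426.6 -338.5  219.5] yaw 0.0 roll -11.2 shift now [  67.  -404.2   18.6] zaxis [ 0.003 -0.003 -1.   ] F [-1.  -0.5 -4.6] w 19.9 29.994713366031647
[[189. 257.]
 [184. 254.]
 [236. 293.]
 [201. 263.]]
[[380. 343.]
 [387. 274.]]
```

View pics/s4c.png

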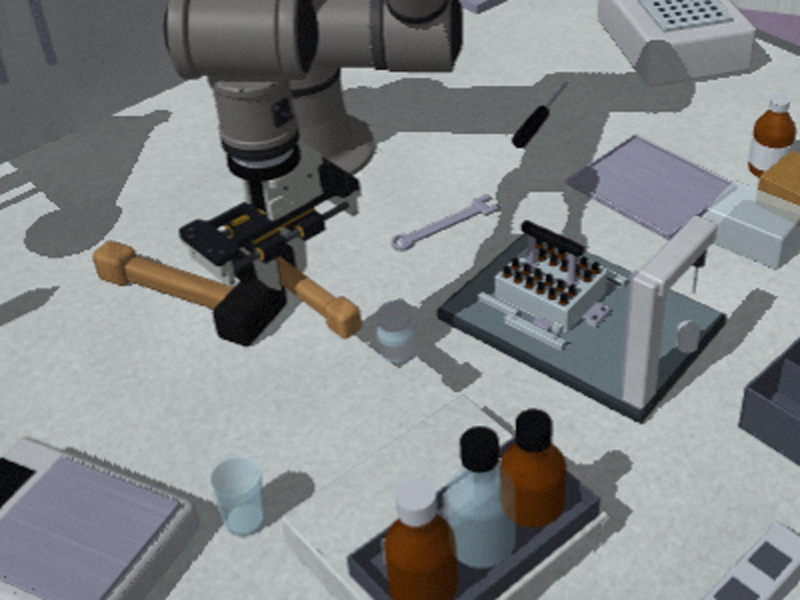

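The scene crop shows the mallet held level by the handle, the needle hanging at about crop (698,270), and a small cup standing under it at crop (687,335). I'll measure the cup before routing the handle past it.

```bash
python3 - <<'E'
from h import *
f=lambda c:[c[0]/2+60,c[1]/2+130]
for z in(24,40,55,70):
    print(z,'top',w2b(world('top',[[300.3,170.7]],z)[0]).round(1),'scene top edge',w2b(world('scene',[f((687,322))],z)[0]).round(1),'scene ctr',w2b(world('scene',[f((687,335))],z)[0]).round(1))
print('needle arm end: top px front-left', [w2b(world('top',[[294,157]],z)[0]).round(1) for z in(180,224)])
print('col top',[w2b(world('top',[u],224)[0]).round(1) for u in([337.3,150],[352,149],[355,137])])
im=cv2.imread('pics/s4.png');t=cv2.imread('pics/top0.png')
a=cv2.resize(im[240:340,330:450],(480,400),interpolation=cv2.INTER_CUBIC);b=cv2.resize(t[125:205,260:380],(600,400),interpolation=cv2.INTER_CUBIC)[:,:320]
cv2.imwrite('pics/c5.png',np.hstack([a,b]))
E
```

```text
24 top [171.7  26.6] scene top edge [146.2  63.6] scene ctr [158.3  42.4]
40 top [167.1  26.6] scene top edge [153.3  48.1] scene ctr [165.2  27.2]
55 top [162.8  26.5] scene top edge [160.   33.6] scene ctr [171.8  13. ]
70 top [158.5  26.5] scene top edge [166.7  19. ] scene ctr [178.3  -1.2]
needle arm end: top px front-left [array([162.1,  36.6]), array([148.2,  36.2])]
col top [array([150.5, -62.8]), array([148.1, -96. ]), array([ 175.3, -107.1])]
```

View pics/c5.png

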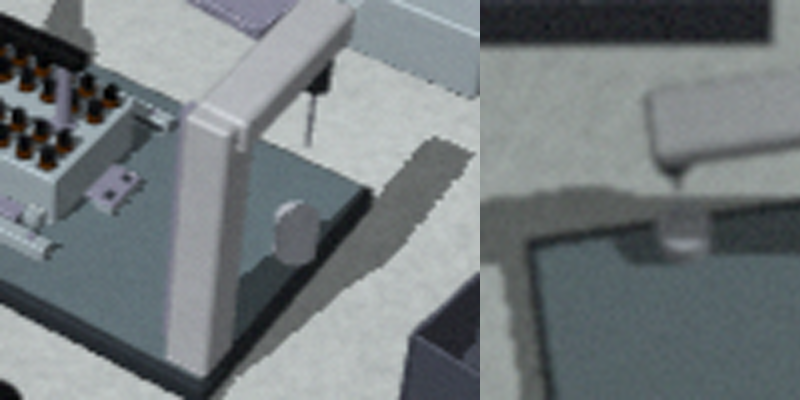

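The cup stands at bay (163,27), radius about 13 and top about 55 mm, so I keep the handle off it and raise the mallet when crossing. Now I'll carry the mallet over to the left side.

>>> send_rows:
  commands:
    - {"gripper": 1,"x": 0,"y": 0,"z": 0,"roll": -5.6}
    - {"gripper": 1,"x": 0,"y": 0,"z": 0,"roll": -5.6}
    - {"gripper": 1,"x": 0.006,"y": -0.02,"z": 0,"roll": 0}
    - {"gripper": 1,"x": 0.012,"y": -0.038,"z": 0,"roll": 0}
    - {"gripper": 1,"x": 0.012,"y": -0.038,"z": 0,"roll": 0}
    - {"gripper": 1,"x": 0.012,"y": -0.038,"z": 0,"roll": 0}
    - {"gripper": 1,"x": 0.012,"y": -0.038,"z": 0,"roll": 0}
    - {"gripper": 1,"x": 0.012,"y": -0.038,"z": 0,"roll": 0}
    - {"gripper": 1,"x": 0.012,"y": -0.038,"z": 0,"roll": 0}
    - {"gripper": 1,"x": 0.012,"y": -0.038,"z": 0,"roll": 0}
    - {"gripper": 1,"x": 0.012,"y": -0.038,"z": 0,"roll": 0}
    - {"gripper": 1,"x": 0.012,"y": -0.038,"z": 0,"roll": 0}

```text
t: 6.6
eef_pos: [466.4, 41.1, 215.7]
orientation: [-3.126, -0.306, 0.006]
force: [0.5, -0.7, -3.0]
gripper_width: 0.212
finger_force: 30.0
```

>>> send_rows:
  commands:
    - {"gripper": 1,"x": 0.012,"y": -0.038,"z": 0,"roll": 0}
    - {"gripper": 1,"x": 0.012,"y": -0.038,"z": 0,"roll": 0}
    - {"gripper": 1,"x": 0.006,"y": -0.016,"z": 0,"roll": 0}
    - {"gripper": 1,"x": 0,"y": 0,"z": 0,"roll": 0}

```text
t: 6.93
eef_pos: [478.3, 138.7, 215.4]
orientation: [-3.125, -0.313, 0.006]
force: [-0.6, -0.4, -3.9]
gripper_width: 0.216
finger_force: 30.0
```

```bash
python3 - <<'E'
from h import *
s,p,M=tool();print(w2b(p))
go(b2w(102,140,66),11.2)
E
```

```text
[-65.49199859 149.40873386]
t 6.93 tcp [478.3 138.7 215.4] yaw 11.46 roll 0.26 shift now [167.1  20.6 148.8] zaxis [-0.004  0.001 -1.   ] F [-0.6 -0.4 -3.9] w 19.9 29.995184540748596
```

>>> send_rows:
  commands:
    - {"gripper": 1,"x": 0.025,"y": 0.002,"z": 0,"roll": 0.2}
    - {"gripper": 1,"x": 0.035,"y": 0.002,"z": 0,"roll": 0}
    - {"gripper": 1,"x": 0.035,"y": 0.002,"z": 0,"roll": 0}
    - {"gripper": 1,"x": 0.035,"y": 0.002,"z": 0,"roll": 0}
    - {"gripper": 1,"x": 0.025,"y": 0.002,"z": 0,"roll": 0}
    - {"gripper": 1,"x": 0.012,"y": 0,"z": 0.02,"roll": 0}
    - {"gripper": 1,"x": 0,"y": 0,"z": 0.035,"roll": 0}
    - {"gripper": 1,"x": 0,"y": 0,"z": 0.035,"roll": 0}
    - {"gripper": 1,"x": 0,"y": 0,"z": 0.03,"roll": 0}
    - {"gripper": 1,"x": 0,"y": 0,"z": 0.02,"roll": 0}
    - {"gripper": 1,"x": 0,"y": 0,"z": 0.008,"roll": 0}
    - {"gripper": 1,"x": 0,"y": 0,"z": 0,"roll": 0}

```text
t: 7.93
eef_pos: [642.9, 156.2, 65.6]
orientation: [3.127, 0.3, -0.012]
force: [-0.1, 0.3, -3.5]
gripper_width: 0.212
finger_force: 30.0
```

```bash
python3 - <<'E'
from h import *
grab('scene','s6.png');grab('top','t6.png')
s,p,M=tool();print(w2b(p))
go(b2w(102,58,66),11.2)
im=cv2.imread('pics/s6.png');t=cv2.imread('pics/t6.png')
a=cv2.resize(im[210:360,270:470],(800,600),interpolation=cv2.INTER_CUBIC)[100:]
cv2.imwrite('pics/c6.png',a)
hc=p+R.from_euler('z',11.2,degrees=True).apply([-47,0,-10]);a=R.from_euler('z',11.2,degrees=True)
print('pred head corners crop',((pix('scene',[hc+a.apply([sx*18,sy*34,sz*18]) for sx in(-1,1) for sy in(-1,1) for sz in(-1,1)])-[270,210])*4-[0,100]).round().tolist())
E
```

```text
[102.66451107 144.99614701]
t 8.03 tcp [645.5 156.8  69.9] yaw 10.98 roll -0.22 shift now [-5.6 86.8  3.9] zaxis [ 0. -0. -1.] F [-0.7 -0.2 -2.9] w 19.8 29.994694590568542
pred head corners crop [[432.0, 106.0], [436.0, 65.0], [478.0, 52.0], [482.0, 12.0], [479.0, 124.0], [483.0, 84.0], [524.0, 70.0], [529.0, 30.0]]
```

View pics/c6.png

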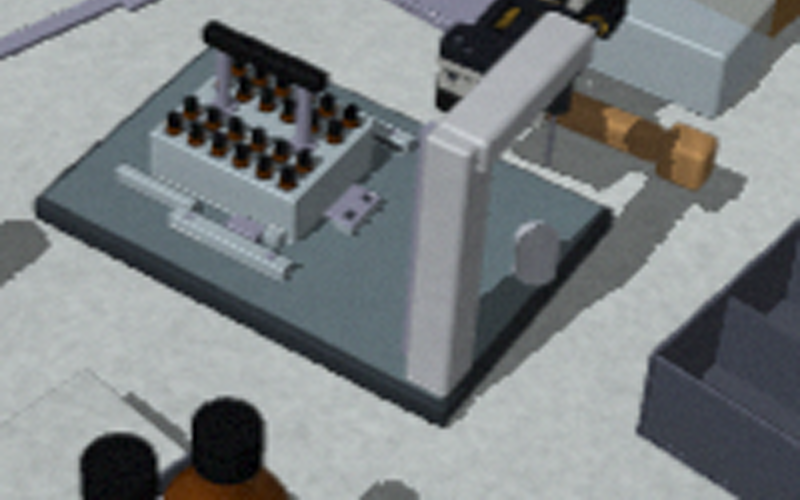

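>>> send_rows:
  commands:
    - {"gripper": 1,"x": -0.001,"y": 0.01,"z": 0.003,"roll": -0.2}
    - {"gripper": 1,"x": -0.001,"y": 0.015,"z": 0.001,"roll": 0}
    - {"gripper": 1,"x": -0.001,"y": 0.018,"z": 0,"roll": 0}
    - {"gripper": 1,"x": -0.001,"y": 0.018,"z": 0,"roll": 0}
    - {"gripper": 1,"x": -0.001,"y": 0.015,"z": 0,"roll": 0}
    - {"gripper": 1,"x": -0.001,"y": 0.01,"z": 0,"roll": 0}
    - {"gripper": 1,"x": -0.001,"y": 0,"z": 0,"roll": 0}
    - {"gripper": 1,"x": 0,"y": 0,"z": 0,"roll": 0}
    - {"gripper": 1,"x": 0,"y": 0,"z": 0,"roll": 0}

```text
t: 8.78
eef_pos: [654.9, 72.0, 65.9]
orientation: [-3.126, -0.307, -0.0]
force: [-0.9, 0.2, -3.6]
gripper_width: 0.21
finger_force: 30.0
```

```bash
cat >> h.py <<'E'
def st():
    s,p,M=tool();F=np.array(s['force']);c,n=np.cos(BA),np.sin(BA)
    print('t',round(s['t'],2),'bay',w2b(p).round(1),'z',p[2].round(1),'yaw',np.degrees(np.arctan2(M[1,0],M[0,0])).round(2),'Fbay',(c*F[0]+n*F[1]).round(1),(-n*F[0]+c*F[1]).round(1),F[2].round(1),'Tz',np.array(s['ft_torque']).round(2),'w',round(s['gripper_width']*92,1))
E
python3 -c "
from h import *
st();grab('wrist','w7.png');grab('top','t7.png');st()"
```

```text
t 8.78 bay [100.6  59.6] z 65.9 yaw 11.2 Fbay -0.9 0.3 -3.6 Tz [ 0.04 -0.03  0.03] w 19.3
t 8.88 bay [100.7  60.1] z 65.8 yaw 11.26 Fbay 0.3 -0.7 -3.8 Tz [ 0.03 -0.02  0.02] w 20.0
```

>>> send_rows:
  commands:
    - {"gripper": 1,"x": -0.001,"y": 0,"z": 0,"roll": 0}
    - {"gripper": 1,"x": -0.001,"y": 0,"z": 0,"roll": 0}
    - {"gripper": 1,"x": -0.001,"y": 0,"z": 0,"roll": 0}
    - {"gripper": 1,"x": -0.001,"y": 0,"z": 0,"roll": 0}

```text
t: 9.22
eef_pos: [650.9, 71.0, 65.7]
orientation: [3.126, 0.307, -0.0]
force: [0.5, -0.2, -3.4]
gripper_width: 0.218
finger_force: 30.0
```

```bash
cat >> h.py <<'E'
def track(ref='s6.png',fn='cur.png',roi=None):
    "rack pose change in scene image vs reference: fit x,y,yaw in bay by ECC-refined corners of small patches"
    grab('scene',fn)
    a=cv2.imread('pics/'+ref,0);b=cv2.imread('pics/'+fn,0)
    m=np.zeros_like(a);
    P=[b2w(-30+x,y,z) for x,y,z in ((-58,48,64),(-58,-48,64),(58,-48,64),(58,48,64),(-47,0,131),(47,0,131))]
    h=cv2.convexHull(pix('scene',P).astype(np.int32));cv2.fillConvexPoly(m,h,255)
    q=cv2.goodFeaturesToTrack(a,60,.02,3,mask=m)
    n,ok,e=cv2.calcOpticalFlowPyrLK(a,b,q,None,winSize=(13,13),maxLevel=2)
    r,ok2,_=cv2.calcOpticalFlowPyrLK(b,a,n,None,winSize=(13,13),maxLevel=2)
    g=(ok.ravel()==1)&(np.linalg.norm((r-q).reshape(-1,2),axis=1)<.3);q=q.reshape(-1,2)[g];n=n.reshape(-1,2)[g]
    from scipy.optimize import least_squares
    W0=np.array([world('scene',[u],80)[0] for u in q]);c0=b2w(-30,0,80)
    u0=pix('scene',W0)
    def f(v):
        T=R.from_euler('z',v[2]/50);d=b2w(v[0],v[1])-b2w(0,0)
        return (pix('scene',T.apply(W0-c0)+c0+d)-u0-(n-q)).ravel()
    s=least_squares(f,[0,0,0],loss='soft_l1',f_scale=.3)
    x,y,t=s.x;t/=50
    print('rack d bay x,y',x.round(2),y.round(2),'yaw deg',np.degrees(t).round(2),'left fwd',(-(x-40*t)).round(2),'right fwd',(-(x+40*t)).round(2),'n',len(q),'rms',np.sqrt(np.mean(s.fun**2)).round(2))
E
python3 -c "
from h import *
st();track(fn='k1.png');st()"
```

```text
t 9.22 bay [96.5 59.2] z 65.7 yaw 11.22 Fbay 0.5 -0.2 -3.4 Tz [ 0.02 -0.07  0.03] w 20.1
rack d bay x,y -0.02 0.01 yaw deg 0.02 left fwd 0.03 right fwd 0.0 n 40 rms 0.01
t 9.27 bay [96.4 59.1] z 65.7 yaw 11.22 Fbay -0.6 -0.2 -4.1 Tz [ 0.06 -0.07  0.02] w 19.7
```

The tracker reads no rack motion yet. I'll carry on in 1 mm steps.

>>> send_rows:
  commands:
    - {"gripper": 1,"x": -0.001,"y": 0,"z": 0,"roll": 0}
    - {"gripper": 1,"x": -0.001,"y": 0,"z": 0,"roll": 0}
    - {"gripper": 1,"x": -0.001,"y": 0,"z": 0,"roll": 0}
    - {"gripper": 1,"x": -0.001,"y": 0,"z": 0,"roll": 0}

```text
t: 9.6
eef_pos: [647.1, 69.9, 65.7]
orientation: [3.127, 0.306, 0.0]
force: [0.2, 0.3, -3.7]
gripper_width: 0.213
finger_force: 30.0
```

```bash
python3 -c "
from h import *
st();track(fn='k2.png');st()"
```

```text
t 9.6 bay [92.6 58.6] z 65.7 yaw 11.19 Fbay 0.2 0.2 -3.7 Tz [ 0.09 -0.02  0.02] w 19.6
rack d bay x,y 0.01 0.01 yaw deg 0.02 left fwd 0.0 right fwd -0.02 n 35 rms 0.01
t 9.65 bay [92.4 58.6] z 65.7 yaw 11.19 Fbay -0.2 -0.4 -3.6 Tz [ 0.02  0.01 -0.03] w 20.0
```

>>> send_rows:
  commands:
    - {"gripper": 1,"x": -0.001,"y": 0,"z": 0,"roll": 0}
    - {"gripper": 1,"x": -0.001,"y": 0,"z": 0,"roll": 0}
    - {"gripper": 1,"x": -0.001,"y": 0,"z": 0,"roll": 0}
    - {"gripper": 1,"x": -0.001,"y": 0,"z": 0,"roll": 0}
    - {"gripper": 1,"x": 0,"y": 0,"z": 0,"roll": 0}

```text
t: 10.07
eef_pos: [646.0, 69.7, 66.7]
orientation: [-3.126, -0.306, -0.012]
force: [8.6, 2.2, -6.3]
gripper_width: 0.213
finger_force: 30.0
```

```bash
python3 -c "
from h import *
st();track(fn='k3.png');st()"
```

```text
t 10.07 bay [91.5 58.6] z 66.7 yaw 11.18 Fbay 8.8 1.1 -6.3 Tz [ 0.6  -1.68 -0.01] w 19.6
rack d bay x,y -0.42 -0.06 yaw deg 0.12 left fwd 0.51 right fwd 0.34 n 34 rms 0.04
t 10.12 bay [91.5 58.6] z 66.6 yaw 11.19 Fbay 9.7 2.0 -6.1 Tz [ 0.56 -1.69 -0.01] w 19.9
```

>>> send_rows:
  commands:
    - {"gripper": 1,"x": -0.001,"y": 0,"z": 0,"roll": 0}
    - {"gripper": 1,"x": -0.001,"y": 0,"z": 0,"roll": 0}
    - {"gripper": 1,"x": -0.001,"y": 0,"z": 0,"roll": 0}
    - {"gripper": 1,"x": 0,"y": 0,"z": 0,"roll": 0}

```text
t: 10.45
eef_pos: [644.6, 69.6, 67.1]
orientation: [-3.126, -0.306, -0.018]
force: [13.8, 4.5, -8.3]
gripper_width: 0.214
finger_force: 30.0
```

```bash
python3 -c "
from h import *
st();track(fn='k4.png');st()"
```

```text
t 10.45 bay [90.1 58.7] z 67.1 yaw 11.17 Fbay 14.3 2.6 -8.3 Tz [ 1.05 -2.55 -0.04] w 19.7
rack d bay x,y -1.25 -0.41 yaw deg 0.53 left fwd 1.61 right fwd 0.88 n 34 rms 0.07
t 10.5 bay [90.1 58.7] z 67.1 yaw 11.17 Fbay 14.5 4.1 -7.6 Tz [ 0.97 -2.53 -0.  ] w 20.3
```

>>> send_rows:
  commands:
    - {"gripper": 1,"x": -0.001,"y": 0,"z": 0,"roll": 0}
    - {"gripper": 1,"x": -0.001,"y": 0,"z": 0,"roll": 0}
    - {"gripper": 1,"x": -0.001,"y": 0,"z": 0,"roll": 0}
    - {"gripper": 1,"x": 0,"y": 0,"z": 0,"roll": 0}

```text
t: 10.83
eef_pos: [641.8, 69.6, 67.2]
orientation: [-3.125, -0.305, -0.019]
force: [14.0, 6.8, -7.8]
gripper_width: 0.223
finger_force: 30.0
```

```bash
python3 -c "
from h import *
st();track(fn='k5.png');st()"
```

```text
t 10.83 bay [87.3 59. ] z 67.2 yaw 11.16 Fbay 14.8 4.9 -7.8 Tz [ 1.3  -2.53 -0.12] w 20.5
rack d bay x,y -2.74 -1.66 yaw deg 1.69 left fwd 3.92 right fwd 1.56 n 35 rms 0.17
t 10.88 bay [87.3 59. ] z 67.1 yaw 11.17 Fbay 14.3 4.6 -7.1 Tz [ 1.23 -2.51 -0.09] w 20.0
```

```bash
python3 - <<'E'
s=open('h.py').read()
s=s.replace("W0=np.array([world('scene',[u],80)[0] for u in q])","""bar=cv2.convexHull(pix('scene',[b2w(-30+x,y,z) for x in(-48,48) for y in(-8,8) for z in(115,132)]).astype(np.float32))
    up=cv2.convexHull(pix('scene',[b2w(-30+x,y,z) for x in(-58,58) for y in(-48,48) for z in(64,77)]).astype(np.float32))
    zz=[124 if cv2.pointPolygonTest(bar,tuple(map(float,u)),True)>-2 else 74 for u in q]
    W0=np.array([world('scene',[u],z)[0] for u,z in zip(q,zz)])""")
open('h.py','w').write(s)
E
python3 -c "
from h import *
track(fn='k5.png')"
```

```text
rack d bay x,y -2.91 -1.65 yaw deg 2.12 left fwd 4.39 right fwd 1.43 n 35 rms 0.15
```

>>> send_rows:
  commands:
    - {"gripper": 1,"x": 0.008,"y": 0,"z": 0,"roll": 0}
    - {"gripper": 1,"x": 0.007,"y": 0,"z": -0.008,"roll": 0}
    - {"gripper": 1,"x": 0,"y": 0,"z": -0.02,"roll": 0}
    - {"gripper": 1,"x": -0.001,"y": 0.012,"z": 0,"roll": 0}
    - {"gripper": 1,"x": -0.002,"y": 0.028,"z": 0,"roll": 0}
    - {"gripper": 1,"x": -0.002,"y": 0.033,"z": 0,"roll": 0}
    - {"gripper": 1,"x": -0.001,"y": 0.025,"z": 0,"roll": 0}
    - {"gripper": 1,"x": -0.001,"y": 0.015,"z": 0,"roll": 0}
    - {"gripper": 1,"x": 0,"y": 0,"z": 0,"roll": 0}
    - {"gripper": 1,"x": 0,"y": 0,"z": 0,"roll": 0}

```text
t: 11.77
eef_pos: [666.7, -42.3, 93.1]
orientation: [-3.126, -0.303, 0.001]
force: [-0.5, -0.6, -3.2]
gripper_width: 0.216
finger_force: 30.0
```

```bash
python3 -c "
from h import *
st();go(b2w(97,-54,66),11.2)"
```

```text
t 11.77 bay [ 97.  -55.2] z 93.1 yaw 11.08 Fbay -0.6 -0.5 -3.2 Tz [0.06 0.02 0.  ] w 19.9
t 11.77 tcp [666.7 -42.3  93.1] yaw 11.08 roll -0.12 shift now [ 0.1 -1.1 27.1] zaxis [-0.001  0.    -1.   ] F [-0.5 -0.6 -3.2] w 19.9 29.996488094329834
```

>>> send_rows:
  commands:
    - {"gripper": 1,"x": 0,"y": -0.001,"z": 0.012,"roll": 0}
    - {"gripper": 1,"x": 0,"y": 0,"z": 0.01,"roll": 0}
    - {"gripper": 1,"x": 0,"y": 0,"z": 0.005,"roll": 0}
    - {"gripper": 1,"x": 0,"y": 0,"z": 0,"roll": 0}
    - {"gripper": 1,"x": -0.001,"y": 0,"z": 0,"roll": 0}
    - {"gripper": 1,"x": -0.001,"y": 0,"z": 0,"roll": 0}
    - {"gripper": 1,"x": -0.001,"y": 0,"z": 0,"roll": 0}
    - {"gripper": 1,"x": -0.001,"y": 0,"z": 0,"roll": 0}
    - {"gripper": 1,"x": -0.001,"y": 0,"z": 0,"roll": 0}
    - {"gripper": 1,"x": 0,"y": 0,"z": 0,"roll": 0}

```text
t: 12.6
eef_pos: [662.9, -41.3, 67.4]
orientation: [3.126, 0.306, 0.004]
force: [2.7, 1.1, -3.8]
gripper_width: 0.218
finger_force: 30.0
```

```bash
python3 -c "
from h import *
st();track(fn='k6.png');st()"
```

```text
t 12.6 bay [ 93.3 -53.7] z 67.4 yaw 11.17 Fbay 2.8 0.8 -3.8 Tz [ 0.17 -0.59 -0.12] w 20.1
rack d bay x,y -2.32 -1.93 yaw deg 1.78 left fwd 3.56 right fwd 1.08 n 19 rms 0.14
t 12.65 bay [ 93.3 -53.7] z 67.3 yaw 11.18 Fbay 4.0 0.6 -3.0 Tz [ 0.1  -0.59 -0.1 ] w 19.6
```

>>> send_rows:
  commands:
    - {"gripper": 1,"x": -0.001,"y": 0,"z": 0,"roll": 0}
    - {"gripper": 1,"x": -0.001,"y": 0,"z": 0,"roll": 0}
    - {"gripper": 1,"x": -0.001,"y": 0,"z": 0,"roll": 0}
    - {"gripper": 1,"x": -0.001,"y": 0,"z": 0,"roll": 0}
    - {"gripper": 1,"x": -0.001,"y": 0,"z": 0,"roll": 0}
    - {"gripper": 1,"x": -0.001,"y": 0,"z": 0,"roll": 0}
    - {"gripper": 1,"x": 0,"y": 0,"z": 0,"roll": 0}

```text
t: 13.23
eef_pos: [661.4, -42.4, 68.7]
orientation: [3.125, 0.304, 0.021]
force: [17.4, 2.7, -7.6]
gripper_width: 0.217
finger_force: 30.1
```

```bash
python3 -c "
from h import *
st();track(fn='k7.png');st()"
```

```text
t 13.23 bay [ 91.7 -54.6] z 68.7 yaw 11.12 Fbay 17.6 0.3 -7.6 Tz [ 0.42 -2.98 -0.45] w 20.0
rack d bay x,y -3.11 -1.54 yaw deg 1.26 left fwd 3.99 right fwd 2.22 n 19 rms 0.13
t 13.28 bay [ 91.7 -54.6] z 68.6 yaw 11.12 Fbay 16.4 0.0 -6.8 Tz [ 0.36 -3.03 -0.45] w 19.9
```

>>> send_rows:
  commands:
    - {"gripper": 1,"x": -0.001,"y": 0,"z": 0,"roll": 0}
    - {"gripper": 1,"x": -0.001,"y": 0,"z": 0,"roll": 0}
    - {"gripper": 1,"x": -0.001,"y": 0,"z": 0,"roll": 0}
    - {"gripper": 1,"x": -0.001,"y": 0,"z": 0,"roll": 0}
    - {"gripper": 1,"x": -0.001,"y": 0,"z": 0,"roll": 0}
    - {"gripper": 1,"x": 0,"y": 0,"z": 0,"roll": 0}

```text
t: 13.78
eef_pos: [657.1, -43.9, 69.0]
orientation: [3.124, 0.304, 0.024]
force: [18.0, 1.0, -6.6]
gripper_width: 0.218
finger_force: 30.1
```

```bash
python3 -c "
from h import *
st();track(fn='k8.png');st()"
```

```text
t 13.78 bay [ 87.3 -55.5] z 69.0 yaw 11.12 Fbay 17.9 -1.4 -6.6 Tz [ 0.09 -3.33 -0.41] w 20.1
rack d bay x,y -5.75 0.83 yaw deg -0.94 left fwd 5.09 right fwd 6.4 n 19 rms 0.22
t 13.83 bay [ 87.3 -55.5] z 68.9 yaw 11.12 Fbay 18.4 -2.2 -6.4 Tz [ 0.14 -3.29 -0.41] w 19.8
```

>>> send_rows:
  commands:
    - {"gripper": 1,"x": -0.001,"y": 0,"z": 0,"roll": 0}
    - {"gripper": 1,"x": -0.001,"y": 0,"z": 0,"roll": 0}
    - {"gripper": 1,"x": -0.001,"y": 0,"z": 0,"roll": 0}
    - {"gripper": 1,"x": 0,"y": 0,"z": 0,"roll": 0}

```text
t: 14.17
eef_pos: [654.4, -44.8, 69.1]
orientation: [3.123, 0.304, 0.024]
force: [19.5, -0.9, -6.7]
gripper_width: 0.216
finger_force: 30.1
```

```bash
python3 -c "
from h import *
st();track(fn='k9.png');st()"
```

```text
t 14.17 bay [ 84.4 -56. ] z 69.1 yaw 11.13 Fbay 19.2 -3.5 -6.7 Tz [-0.01 -3.3  -0.43] w 19.9
rack d bay x,y -7.71 2.3 yaw deg -2.72 left fwd 5.81 right fwd 9.61 n 17 rms 2.16
t 14.22 bay [ 84.5 -56. ] z 69.0 yaw 11.13 Fbay 18.0 -3.2 -7.3 Tz [-0.06 -3.35 -0.37] w 19.8
```

>>> send_rows:
  commands:
    - {"gripper": 1,"x": 0.008,"y": 0,"z": 0,"roll": 0}
    - {"gripper": 1,"x": 0.007,"y": 0,"z": -0.008,"roll": 0}
    - {"gripper": 1,"x": 0,"y": 0,"z": -0.02,"roll": 0}
    - {"gripper": 1,"x": 0.001,"y": -0.012,"z": 0,"roll": 0}
    - {"gripper": 1,"x": 0.002,"y": -0.028,"z": 0,"roll": 0}
    - {"gripper": 1,"x": 0.002,"y": -0.033,"z": 0,"roll": 0}
    - {"gripper": 1,"x": 0.001,"y": -0.025,"z": 0,"roll": 0}
    - {"gripper": 1,"x": 0.001,"y": -0.015,"z": 0,"roll": 0}
    - {"gripper": 1,"x": 0,"y": 0,"z": 0,"roll": 0}
    - {"gripper": 1,"x": 0,"y": 0,"z": 0,"roll": 0}

```text
t: 15.05
eef_pos: [647.5, 72.1, 94.3]
orientation: [3.126, 0.31, -0.001]
force: [0.2, 0.2, -2.9]
gripper_width: 0.217
finger_force: 30.0
```

```bash
python3 -c "
from h import *
st();track(fn='k10.png');go(b2w(92,58,66),11.2)"
```

```text
t 15.05 bay [93.3 60.7] z 94.3 yaw 11.32 Fbay 0.2 0.2 -2.9 Tz [ 0.03 -0.06 -0.02] w 20.0
rack d bay x,y -7.57 2.19 yaw deg -2.64 left fwd 5.72 right fwd 9.41 n 34 rms 0.32
t 15.1 tcp [647.8  70.9  94.4] yaw 11.23 roll 0.03 shift now [-1.5  1.4 28.4] zaxis [-0.    -0.001 -1.   ] F [ 1.1 -0.4 -3.5] w 19.6 29.982508420944214
```

>>> send_rows:
  commands:
    - {"gripper": 1,"x": 0,"y": 0.001,"z": 0.012,"roll": 0}
    - {"gripper": 1,"x": 0,"y": 0,"z": 0.011,"roll": 0}
    - {"gripper": 1,"x": 0,"y": 0,"z": 0.005,"roll": 0}
    - {"gripper": 1,"x": 0,"y": 0,"z": 0,"roll": 0}
    - {"gripper": 1,"x": -0.001,"y": 0,"z": 0,"roll": 0}
    - {"gripper": 1,"x": -0.0015,"y": 0,"z": 0,"roll": 0}
    - {"gripper": 1,"x": -0.0015,"y": 0,"z": 0,"roll": 0}
    - {"gripper": 1,"x": -0.0015,"y": 0,"z": 0,"roll": 0}
    - {"gripper": 1,"x": -0.0015,"y": 0,"z": 0,"roll": 0}
    - {"gripper": 1,"x": -0.001,"y": 0,"z": 0,"roll": 0}
    - {"gripper": 1,"x": -0.001,"y": 0,"z": 0,"roll": 0}
    - {"gripper": 1,"x": 0,"y": 0,"z": 0,"roll": 0}

```text
t: 16.1
eef_pos: [641.2, 68.8, 67.6]
orientation: [-3.127, -0.306, -0.008]
force: [5.1, 2.3, -4.8]
gripper_width: 0.213
finger_force: 30.0
```

```bash
python3 -c "
from h import *
st();track(fn='k11.png');st()"
```

```text
t 16.1 bay [86.6 58.3] z 67.6 yaw 11.19 Fbay 5.4 1.5 -4.8 Tz [ 0.37 -1.15 -0.04] w 19.6
rack d bay x,y -7.61 2.18 yaw deg -2.66 left fwd 5.76 right fwd 9.46 n 34 rms 0.31
t 16.15 bay [86.6 58.3] z 67.5 yaw 11.19 Fbay 6.7 1.4 -4.6 Tz [ 0.39 -1.08 -0.03] w 19.7
```

Contact is at 5 N. I'll push the left corner from 5.8 to about 12 mm in two stages.

>>> send_rows:
  commands:
    - {"gripper": 1,"x": -0.001,"y": 0,"z": 0,"roll": 0}
    - {"gripper": 1,"x": -0.001,"y": 0,"z": 0,"roll": 0}
    - {"gripper": 1,"x": -0.001,"y": 0,"z": 0,"roll": 0}
    - {"gripper": 1,"x": -0.001,"y": 0,"z": 0,"roll": 0}
    - {"gripper": 1,"x": -0.001,"y": 0,"z": 0,"roll": 0}
    - {"gripper": 1,"x": -0.001,"y": 0,"z": 0,"roll": 0}
    - {"gripper": 1,"x": -0.001,"y": 0,"z": 0,"roll": 0}
    - {"gripper": 1,"x": 0,"y": 0,"z": 0,"roll": 0}

```text
t: 16.82
eef_pos: [636.8, 68.6, 68.4]
orientation: [-3.125, -0.305, -0.018]
force: [12.6, 6.8, -7.1]
gripper_width: 0.22
finger_force: 30.0
```

```bash
python3 -c "
from h import *
st();track(fn='k12.png');st()"
```

```text
t 16.82 bay [82.2 58.7] z 68.4 yaw 11.16 Fbay 13.4 5.0 -7.1 Tz [ 1.26 -2.39 -0.09] w 20.3
rack d bay x,y -10.15 0.42 yaw deg -0.65 left fwd 9.69 right fwd 10.6 n 30 rms 0.17
t 16.87 bay [82.2 58.7] z 68.3 yaw 11.16 Fbay 14.0 4.5 -7.6 Tz [ 1.23 -2.42 -0.14] w 19.8
```

>>> send_rows:
  commands:
    - {"gripper": 1,"x": -0.001,"y": 0,"z": 0,"roll": 0}
    - {"gripper": 1,"x": -0.001,"y": 0,"z": 0,"roll": 0}
    - {"gripper": 1,"x": -0.001,"y": 0,"z": 0,"roll": 0}
    - {"gripper": 1,"x": -0.001,"y": 0,"z": 0,"roll": 0}
    - {"gripper": 1,"x": 0,"y": 0,"z": 0,"roll": 0}

```text
t: 17.28
eef_pos: [633.0, 68.5, 68.5]
orientation: [-3.124, -0.305, -0.019]
force: [13.0, 10.5, -6.9]
gripper_width: 0.214
finger_force: 30.0
```

```bash
python3 -c "
from h import *
st();track(fn='k13.png');st()"
```

```text
t 17.28 bay [78.5 59.1] z 68.5 yaw 11.14 Fbay 14.3 8.6 -6.9 Tz [ 1.61 -2.5  -0.26] w 19.7
rack d bay x,y -12.48 -1.06 yaw deg 1.11 left fwd 13.25 right fwd 11.7 n 29 rms 0.13
t 17.33 bay [78.4 59.1] z 68.4 yaw 11.15 Fbay 14.8 7.3 -7.1 Tz [ 1.65 -2.43 -0.27] w 19.7
```

>>> send_rows:
  commands:
    - {"gripper": 1,"x": 0.008,"y": 0,"z": 0,"roll": 0}
    - {"gripper": 1,"x": 0.007,"y": 0,"z": -0.008,"roll": 0}
    - {"gripper": 1,"x": 0,"y": 0,"z": -0.02,"roll": 0}
    - {"gripper": 1,"x": -0.001,"y": 0.012,"z": 0,"roll": 0}
    - {"gripper": 1,"x": -0.002,"y": 0.028,"z": 0,"roll": 0}
    - {"gripper": 1,"x": -0.002,"y": 0.033,"z": 0,"roll": 0}
    - {"gripper": 1,"x": -0.001,"y": 0.025,"z": 0,"roll": 0}
    - {"gripper": 1,"x": -0.001,"y": 0.014,"z": 0,"roll": 0}
    - {"gripper": 1,"x": 0,"y": 0,"z": 0.012,"roll": 0}
    - {"gripper": 1,"x": 0,"y": 0,"z": 0.01,"roll": 0}
    - {"gripper": 1,"x": 0,"y": 0,"z": 0.006,"roll": 0}
    - {"gripper": 1,"x": 0,"y": 0,"z": 0,"roll": 0}

```text
t: 18.33
eef_pos: [656.8, -40.7, 64.3]
orientation: [-3.125, -0.309, 0.006]
force: [0.3, -0.2, -3.6]
gripper_width: 0.217
finger_force: 30.0
```

```bash
python3 -c "
from h import *
st();track(fn='k14.png');st()"
```

```text
t 18.33 bay [ 87.4 -52.3] z 64.3 yaw 11.28 Fbay 0.3 -0.3 -3.6 Tz [-0.02 -0.01 -0.03] w 20.0
rack d bay x,y -12.21 -1.13 yaw deg 0.85 left fwd 12.8 right fwd 11.62 n 15 rms 1.15
t 18.38 bay [ 87.9 -52.3] z 65.3 yaw 11.28 Fbay 0.3 -0.2 -3.6 Tz [ 0.02 -0.08 -0.01] w 19.9
```

>>> send_rows:
  commands:
    - {"gripper": 1,"x": -0.0015,"y": 0.001,"z": 0,"roll": 0}
    - {"gripper": 1,"x": -0.0015,"y": 0,"z": 0,"roll": 0}
    - {"gripper": 1,"x": -0.001,"y": 0,"z": 0,"roll": 0}
    - {"gripper": 1,"x": -0.001,"y": 0,"z": 0,"roll": 0}
    - {"gripper": 1,"x": -0.001,"y": 0,"z": 0,"roll": 0}
    - {"gripper": 1,"x": -0.001,"y": 0,"z": 0,"roll": 0}
    - {"gripper": 1,"x": -0.001,"y": 0,"z": 0,"roll": 0}
    - {"gripper": 1,"x": -0.001,"y": 0,"z": 0,"roll": 0}
    - {"gripper": 1,"x": -0.001,"y": 0,"z": 0,"roll": 0}
    - {"gripper": 1,"x": -0.001,"y": 0,"z": 0,"roll": 0}
    - {"gripper": 1,"x": -0.001,"y": 0,"z": 0,"roll": 0}
    - {"gripper": 1,"x": 0,"y": 0,"z": 0,"roll": 0}

```text
t: 19.38
eef_pos: [651.9, -45.1, 68.7]
orientation: [3.125, 0.304, 0.022]
force: [16.0, 2.7, -7.8]
gripper_width: 0.219
finger_force: 30.2
```

```bash
python3 -c "
from h import *
st();track(fn='k15.png');st()"
```

```text
t 19.38 bay [ 81.9 -56. ] z 68.7 yaw 11.11 Fbay 16.2 0.5 -7.8 Tz [ 0.52 -2.93 -0.52] w 20.1
rack d bay x,y -12.47 -1.08 yaw deg 0.72 left fwd 12.98 right fwd 11.97 n 14 rms 0.17
t 19.43 bay [ 81.9 -56. ] z 68.7 yaw 11.11 Fbay 16.7 0.6 -7.9 Tz [ 0.51 -2.9  -0.48] w 19.8
```

>>> send_rows:
  commands:
    - {"gripper": 1,"x": -0.001,"y": 0,"z": 0,"roll": 0}
    - {"gripper": 1,"x": -0.001,"y": 0,"z": 0,"roll": 0}
    - {"gripper": 1,"x": -0.001,"y": 0,"z": 0,"roll": 0}
    - {"gripper": 1,"x": -0.001,"y": 0,"z": 0,"roll": 0}
    - {"gripper": 1,"x": 0,"y": 0,"z": 0,"roll": 0}

```text
t: 19.85
eef_pos: [648.7, -46.4, 69.0]
orientation: [3.124, 0.304, 0.025]
force: [18.5, 1.7, -7.6]
gripper_width: 0.215
finger_force: 30.1
```

```bash
python3 -c "
from h import *
st();track(fn='k16.png');st()"
```

```text
t 19.85 bay [ 78.6 -56.8] z 69.0 yaw 11.11 Fbay 18.6 -0.8 -7.6 Tz [ 0.27 -3.25 -0.48] w 19.8
rack d bay x,y -14.44 0.71 yaw deg -0.71 left fwd 13.94 right fwd 14.93 n 12 rms 0.25
t 19.9 bay [ 78.6 -56.8] z 69.0 yaw 11.11 Fbay 18.2 -0.2 -6.4 Tz [ 0.28 -3.25 -0.55] w 19.8
```

Both rear corners are about 14 mm forward, so the rack is loose. Now I'll back the mallet out to the left and lay it on the bench beyond the bay at about world (618,188), which is clear of the tray and tip box.

>>> send_rows:
  commands:
    - {"gripper": 1,"x": 0.008,"y": 0,"z": 0,"roll": 0}
    - {"gripper": 1,"x": 0.008,"y": 0,"z": -0.008,"roll": 0}
    - {"gripper": 1,"x": 0,"y": 0,"z": -0.02,"roll": 0}
    - {"gripper": 1,"x": 0.002,"y": -0.015,"z": 0,"roll": 0}
    - {"gripper": 1,"x": 0.003,"y": -0.032,"z": 0,"roll": 0}
    - {"gripper": 1,"x": 0.003,"y": -0.036,"z": 0,"roll": 0}
    - {"gripper": 1,"x": 0.003,"y": -0.036,"z": 0,"roll": 0}
    - {"gripper": 1,"x": 0.003,"y": -0.036,"z": 0,"roll": 0}
    - {"gripper": 1,"x": 0.003,"y": -0.036,"z": 0,"roll": 0}
    - {"gripper": 1,"x": 0.008,"y": -0.032,"z": 0,"roll": 0}
    - {"gripper": 1,"x": 0.008,"y": -0.015,"z": 0,"roll": 0}
    - {"gripper": 1,"x": 0,"y": 0,"z": 0,"roll": 0}

```text
t: 20.9
eef_pos: [643.6, 202.1, 94.3]
orientation: [-3.125, -0.314, -0.001]
force: [-0.4, 0.2, -3.8]
gripper_width: 0.219
finger_force: 30.0
```

```bash
python3 -c "
from h import *
st();track(fn='k17.png');go(b2w(127,183,30),11.2)"
```

```text
t 20.9 bay [106.9 190.1] z 94.3 yaw 11.47 Fbay -0.4 0.2 -3.8 Tz [0.   0.   0.04] w 20.2
rack d bay x,y -14.38 0.58 yaw deg -0.82 left fwd 13.81 right fwd 14.96 n 39 rms 0.17
t 20.95 tcp [643.5 199.7  94.1] yaw 11.41 roll 0.21 shift now [20.2  6.  64.1] zaxis [-0.001  0.    -1.   ] F [-0.  -0.9 -4.7] w 20.1 29.96851086616516
```

>>> send_rows:
  commands:
    - {"gripper": 1,"x": 0.01,"y": 0.003,"z": 0,"roll": 0}
    - {"gripper": 1,"x": 0.01,"y": 0,"z": 0.01,"roll": 0}
    - {"gripper": 1,"x": 0,"y": 0,"z": 0.02,"roll": 0}
    - {"gripper": 1,"x": 0,"y": 0,"z": 0.02,"roll": 0}
    - {"gripper": 1,"x": 0,"y": 0,"z": 0.009,"roll": 0}
    - {"gripper": 1,"x": 0,"y": 0,"z": 0.004,"roll": 0}
    - {"gripper": 1,"x": 0,"y": 0,"z": 0.002,"roll": 0}
    - {"gripper": 1,"x": 0,"y": 0,"z": 0,"roll": 0}

```text
t: 21.62
eef_pos: [665.0, 197.5, 30.1]
orientation: [3.127, 0.306, 0.001]
force: [0.0, 0.2, -2.7]
gripper_width: 0.217
finger_force: 30.0
```

>>> send_rows:
  commands:
    - {"gripper": 1,"x": 0,"y": 0,"z": 0.0015,"roll": 0}
    - {"gripper": 1,"x": 0,"y": 0,"z": 0.0005,"roll": 0}
    - {"gripper": 0,"x": 0,"y": 0,"z": 0,"roll": 0}
    - {"gripper": 0,"x": 0,"y": 0,"z": 0,"roll": 0}
    - {"gripper": 0,"x": 0,"y": 0,"z": 0,"roll": 0}
    - {"gripper": 0,"x": 0,"y": 0,"z": 0,"roll": 0}
    - {"gripper": 0,"x": 0,"y": 0,"z": -0.02,"roll": 0}
    - {"gripper": 0,"x": 0,"y": 0,"z": -0.04,"roll": 0}
    - {"gripper": 0,"x": 0,"y": 0,"z": -0.04,"roll": 0}
    - {"gripper": 0,"x": 0,"y": 0,"z": -0.04,"roll": 0}
    - {"gripper": 0,"x": 0,"y": 0,"z": -0.03,"roll": 0}
    - {"gripper": 0,"x": 0,"y": 0,"z": 0,"roll": 0}

```text
t: 22.62
eef_pos: [667.8, 198.5, 206.9]
orientation: [-3.125, -0.307, -0.023]
force: [1.0, -0.0, 0.0]
gripper_width: 0.887
finger_force: 0.0
```

```bash
python3 -c "
from h import *
st();go(b2w(-44.4,0.6,200),6.9)
s,p,M=tool();d=b2w(-44.4,.6,200)-p;print('after roll',R.from_euler('z',-6.9,degrees=True).apply(d)*[1,-1,-1])"
```

```text
t 22.62 bay [130.3 183.3] z 206.9 yaw 11.2 Fbay 1.0 -0.2 0.0 Tz [0.01 0.01 0.03] w 81.6
t 22.62 tcp [667.8 198.5 206.9] yaw 11.2 roll 4.3 shift now [-185.6  171.6    4.3] zaxis [ 0.015  0.003 -1.   ] F [ 1. -0.  0.] w 81.6 0.0
after roll [-172.15127736  185.08447178    6.94628115]
```

>>> send_rows:
  commands:
    - {"gripper": 0,"x": 0,"y": 0,"z": 0,"roll": 4.3}
    - {"gripper": 0,"x": -0.014,"y": 0.015,"z": 0,"roll": 0}
    - {"gripper": 0,"x": -0.026,"y": 0.028,"z": 0,"roll": 0}
    - {"gripper": 0,"x": -0.026,"y": 0.028,"z": 0,"roll": 0}
    - {"gripper": 0,"x": -0.026,"y": 0.028,"z": 0,"roll": 0}
    - {"gripper": 0,"x": -0.026,"y": 0.028,"z": 0,"roll": 0}
    - {"gripper": 0,"x": -0.026,"y": 0.028,"z": 0,"roll": 0}
    - {"gripper": 0,"x": -0.02,"y": 0.021,"z": 0,"roll": 0}
    - {"gripper": 0,"x": -0.008,"y": 0.009,"z": 0,"roll": 0}
    - {"gripper": 0,"x": 0,"y": 0,"z": 0,"roll": 0}
    - {"gripper": 0,"x": 0,"y": 0,"z": 0,"roll": 0}

```text
t: 23.53
eef_pos: [516.8, -6.5, 198.1]
orientation: [-3.136, -0.187, -0.002]
force: [0.3, 0.4, -0.1]
gripper_width: 1.001
finger_force: 0.0
```

```bash
python3 -c "
from h import *
w=grab('wrist','w18.png');t=grab('top','t18.png')
st();go(b2w(-44.4,0.6,127),6.9)
print('bar in wrist',pix('wrist',[b2w(-44.4+x,.6+y,131) for x in(-47,0,47) for y in (-7,7)]).round().tolist())
im=cv2.imread('pics/w18.png');a=cv2.resize(im,(500,375));tt=cv2.imread('pics/t18.png')
sc=cv2.imread('pics/k17.png')
cv2.imwrite('pics/c18.png',np.hstack([np.vstack([a,np.zeros((200,500,3),np.uint8)]),np.vstack([cv2.resize(tt[120:300,180:400],(300,245)),cv2.resize(sc[180:380,260:460],(300,330))])]))"
```

```text
t 23.63 bay [-46.3   1.2] z 197.8 yaw 6.94 Fbay -0.1 -0.1 0.1 Tz [ 0.03  0.05 -0.08] w 92.2
t 23.63 tcp [517.2  -5.6 197.8] yaw 6.94 roll 0.04 shift now [ 1.8  0.6 70.8] zaxis [ 0.001  0.    -1.   ] F [-0.  -0.1  0.1] w 92.2 0.0
bar in wrist [[338.0, 340.0], [314.0, 340.0], [337.0, 264.0], [312.0, 264.0], [337.0, 177.0], [309.0, 178.0]]
```

View pics/c18.png

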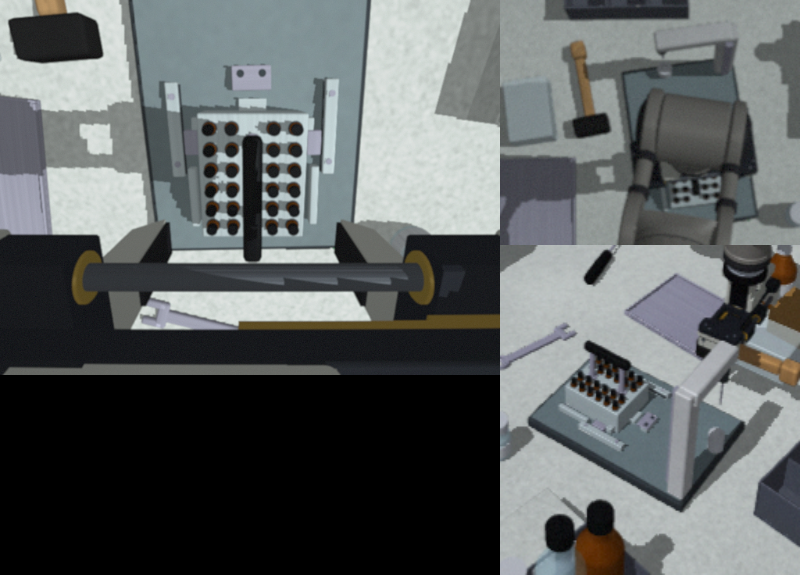

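The wrist view shows the bar at (323, 174..333), as predicted, and the tongue is clear of the tab. The mallet lies on the bench clear of both bay and tray. I'll go down and grip the bar.

>>> send_rows:
  commands:
    - {"gripper": 0,"x": 0.002,"y": 0,"z": 0.015,"roll": 0}
    - {"gripper": 0,"x": 0,"y": 0,"z": 0.025,"roll": 0}
    - {"gripper": 0,"x": 0,"y": 0,"z": 0.02,"roll": 0}
    - {"gripper": 0,"x": 0,"y": 0,"z": 0.011,"roll": 0}
    - {"gripper": 0,"x": 0,"y": 0,"z": 0,"roll": 0}
    - {"gripper": 1,"x": 0,"y": 0,"z": 0,"roll": 0}
    - {"gripper": 1,"x": 0,"y": 0,"z": 0,"roll": 0}
    - {"gripper": 1,"x": 0,"y": 0,"z": 0,"roll": 0}
    - {"gripper": 1,"x": 0,"y": 0,"z": 0,"roll": 0}
    - {"gripper": 1,"x": 0,"y": 0,"z": 0,"roll": 0}
    - {"gripper": 1,"x": 0,"y": 0,"z": 0,"roll": 0}
    - {"gripper": 1,"x": 0,"y": 0,"z": 0,"roll": 0}

```text
t: 24.63
eef_pos: [518.3, -6.3, 127.0]
orientation: [3.136, 0.189, 0.001]
force: [0.2, 0.7, 0.5]
gripper_width: 0.542
finger_force: 0.0
```

>>> send_rows:
  commands:
    - {"gripper": 1,"x": 0,"y": 0,"z": 0,"roll": 0}
    - {"gripper": 1,"x": 0,"y": 0,"z": 0,"roll": 0}
    - {"gripper": 1,"x": 0,"y": 0,"z": 0,"roll": 0}
    - {"gripper": 1,"x": 0,"y": 0,"z": 0,"roll": 0}
    - {"gripper": 1,"x": 0,"y": 0,"z": 0,"roll": 0}
    - {"gripper": 1,"x": 0,"y": 0,"z": 0,"roll": 0}

```text
t: 25.13
eef_pos: [518.1, -6.1, 126.6]
orientation: [-3.136, -0.189, 0.0]
force: [-0.1, 2.1, -0.2]
gripper_width: 0.153
finger_force: 30.0
```

```bash
python3 -c "
from h import *
st();print(sense()['finger_force']);track(fn='k19.png')"
```

```text
t 25.13 bay [-45.4   0.6] z 126.6 yaw 6.89 Fbay 0.1 2.1 -0.2 Tz [0.3  0.02 0.  ] w 14.1
29.99958962202072
rack d bay x,y -14.34 0.58 yaw deg -0.89 left fwd 13.72 right fwd 14.96 n 11 rms 0.18
```

>>> send_rows:
  commands:
    - {"gripper": 1,"x": 0,"y": 0,"z": -0.002,"roll": 0}
    - {"gripper": 1,"x": 0,"y": 0,"z": -0.003,"roll": 0}
    - {"gripper": 1,"x": 0,"y": 0,"z": -0.004,"roll": 0}
    - {"gripper": 1,"x": 0,"y": 0,"z": -0.005,"roll": 0}
    - {"gripper": 1,"x": 0,"y": 0,"z": 0,"roll": 0}

```text
t: 25.6
eef_pos: [518.3, -6.4, 141.6]
orientation: [3.135, 0.189, 0.001]
force: [0.9, -0.1, -6.4]
gripper_width: 0.147
finger_force: 30.0
```

```bash
python3 -c "
from h import *
st()"
```

```text
t 25.6 bay [-45.3   0.3] z 141.6 yaw 6.9 Fbay 0.8 -0.2 -6.4 Tz [ 0.02 -0.08  0.01] w 13.5
```

>>> send_rows:
  commands:
    - {"gripper": 1,"x": 0,"y": 0,"z": -0.01,"roll": 0}
    - {"gripper": 1,"x": 0,"y": 0,"z": -0.02,"roll": 0}
    - {"gripper": 1,"x": 0,"y": 0,"z": -0.02,"roll": 0}
    - {"gripper": 1,"x": 0,"y": 0,"z": -0.01,"roll": 0}
    - {"gripper": 1,"x": -0.001,"y": -0.012,"z": 0,"roll": 0}
    - {"gripper": 1,"x": -0.002,"y": -0.025,"z": 0,"roll": 0}
    - {"gripper": 1,"x": -0.002,"y": -0.034,"z": 0,"roll": 0}
    - {"gripper": 1,"x": -0.002,"y": -0.035,"z": 0,"roll": 0}
    - {"gripper": 1,"x": -0.002,"y": -0.035,"z": 0,"roll": 0}
    - {"gripper": 1,"x": -0.002,"y": -0.035,"z": 0,"roll": 0}
    - {"gripper": 1,"x": -0.002,"y": -0.035,"z": 0,"roll": 0}
    - {"gripper": 1,"x": -0.002,"y": -0.035,"z": 0,"roll": 0}

```text
t: 26.6
eef_pos: [472.0, 238.2, 199.8]
orientation: [3.136, 0.189, -0.003]
force: [0.7, -0.8, -5.4]
gripper_width: 0.151
finger_force: 30.0
```

>>> send_rows:
  commands:
    - {"gripper": 1,"x": -0.002,"y": -0.034,"z": 0,"roll": 0}
    - {"gripper": 1,"x": -0.002,"y": -0.023,"z": 0,"roll": 0}
    - {"gripper": 1,"x": 0,"y": -0.012,"z": 0,"roll": 0}
    - {"gripper": 1,"x": 0,"y": 0,"z": 0,"roll": 0}
    - {"gripper": 1,"x": 0,"y": 0,"z": 0,"roll": 0}

```text
t: 27.02
eef_pos: [460.5, 304.5, 199.8]
orientation: [3.134, 0.192, -0.003]
force: [0.2, -0.7, -6.9]
gripper_width: 0.147
finger_force: 30.0
```

```bash
python3 -c "
from h import *
st();go([461,305,126.6-21],6.9)"
```

```text
t 27.02 bay [-60.9 316.1] z 199.8 yaw 7.0 Fbay 0.1 -0.7 -6.9 Tz [-0.22  0.03 -0.04] w 13.6
t 27.02 tcp [460.5 304.5 199.8] yaw 7.0 roll 0.1 shift now [ 0.7 -0.6 94.2] zaxis [-0.002 -0.001 -1.   ] F [ 0.2 -0.7 -6.9] w 13.6 29.99875098466873
```

>>> send_rows:
  commands:
    - {"gripper": 1,"x": 0,"y": 0,"z": 0.01,"roll": 0}
    - {"gripper": 1,"x": 0,"y": 0,"z": 0.018,"roll": 0}
    - {"gripper": 1,"x": 0,"y": 0,"z": 0.018,"roll": 0}
    - {"gripper": 1,"x": 0,"y": 0,"z": 0.018,"roll": 0}
    - {"gripper": 1,"x": 0,"y": 0,"z": 0.012,"roll": 0}
    - {"gripper": 1,"x": 0,"y": 0,"z": 0.008,"roll": 0}
    - {"gripper": 1,"x": 0,"y": 0,"z": 0.004,"roll": 0}
    - {"gripper": 1,"x": 0,"y": 0,"z": 0.002,"roll": 0}
    - {"gripper": 1,"x": 0,"y": 0,"z": 0.0015,"roll": 0}
    - {"gripper": 1,"x": 0,"y": 0,"z": 0.0015,"roll": 0}
    - {"gripper": 1,"x": 0,"y": 0,"z": 0.001,"roll": 0}
    - {"gripper": 1,"x": 0,"y": 0,"z": 0,"roll": 0}

```text
t: 28.02
eef_pos: [461.6, 304.2, 107.0]
orientation: [-3.136, -0.189, -0.001]
force: [-0.1, -0.5, -5.8]
gripper_width: 0.149
finger_force: 30.0
```

>>> send_rows:
  commands:
    - {"gripper": 1,"x": 0,"y": 0,"z": 0.001,"roll": 0}
    - {"gripper": 1,"x": 0,"y": 0,"z": 0.001,"roll": 0}
    - {"gripper": 1,"x": 0,"y": 0,"z": 0.0005,"roll": 0}
    - {"gripper": 1,"x": 0,"y": 0,"z": 0,"roll": 0}
    - {"gripper": 1,"x": 0,"y": 0,"z": 0,"roll": 0}

```text
t: 28.43
eef_pos: [461.6, 304.7, 105.7]
orientation: [-3.135, -0.189, -0.002]
force: [-4.2, -0.1, 4.8]
gripper_width: 0.148
finger_force: 30.0
```

The rack is down (the vertical force went from -6 to +5 N). I'll release and withdraw.

>>> send_rows:
  commands:
    - {"gripper": 0,"x": 0,"y": 0,"z": 0,"roll": 0}
    - {"gripper": 0,"x": 0,"y": 0,"z": 0,"roll": 0}
    - {"gripper": 0,"x": 0,"y": 0,"z": 0,"roll": 0}
    - {"gripper": 0,"x": 0,"y": 0,"z": 0,"roll": 0}
    - {"gripper": 0,"x": 0,"y": 0,"z": 0,"roll": 0}
    - {"gripper": 0,"x": 0,"y": 0,"z": -0.01,"roll": 0}
    - {"gripper": 0,"x": 0,"y": 0,"z": -0.03,"roll": 0}
    - {"gripper": 0,"x": 0,"y": 0,"z": -0.03,"roll": 0}
    - {"gripper": 0,"x": 0,"y": 0,"z": -0.03,"roll": 0}
    - {"gripper": 0,"x": 0,"y": 0,"z": -0.02,"roll": 0}
    - {"gripper": 0,"x": 0,"y": 0,"z": 0,"roll": 0}
    - {"gripper": 0,"x": 0,"y": 0,"z": 0,"roll": 0}

```text
t: 29.43
eef_pos: [461.9, 304.4, 225.9]
orientation: [-3.135, -0.189, -0.005]
force: [0.4, -1.2, -0.5]
gripper_width: 0.964
finger_force: 0.0
```

```bash
python3 -c "
from h import *
st();w=grab('wrist','w20.png')
print('bar pred',pix('wrist',[[461.6+x,304.7+x*.122,110] for x in(-47,47)]).round())
g=w['pixels'].max(axis=2)
m=(g<45).astype(np.uint8);m[330:]=0
n,l,s,c=cv2.connectedComponentsWithStats(m)
print([(s[i].tolist(),c[i].round().tolist()) for i in range(1,n) if s[i][4]>400])"
```

```text
t 29.43 bay [-59.5 315.8] z 225.9 yaw 6.89 Fbay 0.2 -1.3 -0.5 Tz [0.04 0.04 0.04] w 88.7
bar pred [[324. 306.]
 [324. 170.]]
[([447, 1, 100, 60, 5060], [495.0, 30.0]), ([540, 0, 51, 288, 2755], [565.0, 135.0]), ([314, 167, 20, 133, 2422], [323.0, 232.0]), ([188, 286, 35, 44, 864], [210.0, 313.0]), ([425, 286, 35, 44, 868], [437.0, 313.0]), ([0, 301, 138, 29, 3535], [65.0, 315.0]), ([510, 301, 130, 29, 3368], [579.0, 315.0])]
```

The bar is where predicted (column 323, rows 167..300), so the rack stands upright in the tray, released. Handing in.

```bash
python3 -c "
from station import *
print(hand_in())"
```

```text
the job is handed in; nothing more can be done
None
```

I tapped the rack loose with the mallet, laid the mallet on the bench, set the rack upright in the steel tray and handed the job in at about 29.5 s; the hand-in gave no verdict back.

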